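# Lay out the carving gouges on the honing rest

## Task

Move the four carving gouges from their coloured saddles in the store rack to the empty wooden honing rest, keeping the left-to-right order that they have in the store rack, one to each place, so that they can be honed in turn and put back. Each must lie level in its notches on both rails, handle towards you and blade away; lay them down gently, and do not let the gouges knock against one another or fall onto the bench.

Things in the scene. Friction and masses are not known exactly. Their poses are not given: they have to be found in the camera images.
- gouge_red: Carving tool, red handle, a flat 14 mm chisel, 60-120 g, 205 mm long, lying level, loose. Origin on its long axis in the handle, near the balance point: grip there from above across the 24 mm round handle (15-20 N; free below and beside). x runs to the blade (y, z turn as it rolls). Handle x -75 to +34 mm, tapering a little at the front, then a 9 mm shank; tip near +136.
- gouge_yellow: Carving tool, yellow handle, a skew chisel 12 mm wide, 60-120 g, 205 mm long, lying level, loose. Origin on its long axis in the handle, near the balance point: grip there from above across the 24 mm round handle (15-20 N; free below and beside). x runs to the blade (y, z turn as it rolls). Handle x -75 to +34 mm, tapering a little at the front, then a 9 mm shank; tip near +136.
- gouge_blue: Carving tool, blue handle, a V-shaped parting tool, 60-120 g, 205 mm long, lying level, loose. Origin on its long axis in the handle, near the balance point: grip there from above across the 24 mm round handle (15-20 N; free below and beside). x runs to the blade (y, z turn as it rolls). Handle x -75 to +34 mm, tapering a little at the front, then a 9 mm shank; tip near +136.
- gouge_green: Carving tool, green handle, a small spoon gouge, 60-120 g, 205 mm long, lying level, loose. Origin on its long axis in the handle, near the balance point: grip there from above across the 24 mm round handle (15-20 N; free below and beside). x runs to the blade (y, z turn as it rolls). Handle x -75 to +34 mm, tapering a little at the front, then a 9 mm shank; tip near +136.
- saddle_red: Red plastic saddle on the store rack, home of the red gouge, which starts in it. Fixed; it stays behind and shows the original order. Spine 165 x 20 mm with V cradles 42 mm wide, 16 mm thick, at x = -50 (handle, top 43 mm up) and +75 mm (shank, top 54). Origin under the spine, 20 mm above the bench, 42 mm below the gouge's axis; x to the blade end, y left.
- saddle_yellow: Yellow plastic saddle on the store rack, home of the yellow gouge, which starts in it. Fixed; it stays behind and shows the original order. Spine 165 x 20 mm with V cradles 42 mm wide, 16 mm thick, at x = -50 (handle, top 43 mm up) and +75 mm (shank, top 54). Origin under the spine, 20 mm above the bench, 42 mm below the gouge's axis; x to the blade end, y left.
- saddle_blue: Blue plastic saddle on the store rack, home of the blue gouge, which starts in it. Fixed; it stays behind and shows the original order. Spine 165 x 20 mm with V cradles 42 mm wide, 16 mm thick, at x = -50 (handle, top 43 mm up) and +75 mm (shank, top 54). Origin under the spine, 20 mm above the bench, 42 mm below the gouge's axis; x to the blade end, y left.
- saddle_green: Green plastic saddle on the store rack, home of the green gouge, which starts in it. Fixed; it stays behind and shows the original order. Spine 165 x 20 mm with V cradles 42 mm wide, 16 mm thick, at x = -50 (handle, top 43 mm up) and +75 mm (shank, top 54). Origin under the spine, 20 mm above the bench, 42 mm below the gouge's axis; x to the blade end, y left.
- store_rack: Store rack: two aluminium rails, grey end plates, 170 x 266 mm, 22 mm high, carrying the four saddles at y = +96, +32, -32, -96 mm (left to right), in any colour order. Fixed; stands left or right of the honing rest. Origin on the bench under the row's middle; x points away from the robot (within 9 degrees), y to its left.
- honing_rest: Empty wooden rest, fixed: board 172 x 270 x 16 mm, two rails 18 mm thick with V notches 37 wide, 18 deep, self-centring, at y = +96, +32, -32, -96 mm. Handle rail at x = -50 (top 63 mm up), blade rail at x = +75 (top 74). Origin on the bench; x away from the robot within 9 degrees, y left. A gouge laid right has its origin at x = 0, z = 62 mm, blade to +x.

How it is judged:
By the outcome, as a careful person would: the job done as asked, in the order asked, and still so for the second after the job is handed in, with the robot touching nothing.
It also fails if it takes over 112 s, if anything falls off the work surface, if the arm or the gripper's body presses on something with over 40 N, if the wrist force passes 120 N, or if a joint passes its speed limit or range.

## Robot

A 7-joint arm with a two-finger parallel gripper is mounted at the origin on the work surface. World frame = base frame: x ahead of the robot, y to its left, z up, the work surface at z = 0. Lengths are in mm, angles in rad, forces in N, time in s.
With the tool pointing down it reaches from about 400 to 900 mm from the base axis. Payload 5.5 kg.
Tool frame: the origin (TCP) lies at the very end of the fingers, on their centre line; the grasp point (between the pads) lies behind it (grip_depth is the z of the grasp point in the tool frame, in mm); z points along the fingers, y is the line along which they close (so a half turn about z gives the same grasp; the last joint's range is limited). The gripper opens to 92 mm and grips with 3 to 60 N. Pads are 19 mm wide; open, the fingers measure 130 mm over their backs; the gripper's body (75 mm by 190 mm) begins 47 mm behind the grasp point.
Start: joints at [-0.867, 0.501, -0.427, 1.55, 0.221, 1.138, -0.21], TCP at [277.295, 587.884, 226.729] pointing down, gripper open.
Joint ranges: [-2.88, 2.88], [-0.31, 2.03], [-1.54, 1.56], [0.2, 2.42], [-1.41, 4.55], [0.19, 2.02], [-2.57, 2.57]. Speed limits (rad/s): [2.57, 2.57, 3.14, 3.14, 3.14, 3.14, 3.14].

## Interface

Orientations are given as a unit quaternion [w, x, y, z].
In Python, from plant import state, camera, calibration, close_job, search_frame, spot_point, grip_depth gives the robot as it stands. The module is installed in compiled form; this text tells all that it offers.
- The arm moves only by the tool send_rows, never from a script. Its argument "rows" is one flat list of numbers, 7 for each row, row after row: the opening, from 0 (shut) to 1 (fully open), then the shift along the tool's x, y, z in cm, then the turn, a rotation vector about the tool's x, y, z in rad. A call has 1 to 20 rows; each row shifts and turns the commanded pose from where the row before left it, along the tool's axes as they then stand; what a row does not reach is not made up. A row lasts 1/8 s, in which the tool goes at most 62.5 mm and 10.7 degrees, less where a joint would pass 70% of its speed; a pose out of reach is approached as far as the arm can. A call is refused whole if a number of a shift passes 6.25 or a number of a turn 0.188, either way. A call with a gripper value outside its range is refused whole. The fingers move at their own pace and stop on an object; the grip force is fixed at half the most. Time passes only in rows, so rows that do not move let the fingers close. It gives the time, the measured TCP pose, the force, the opening and the grip force at its end, in the units of the state.
- state(): the state, without advancing time (a new reading comes with each control period).
- camera(name): name is "scene" or "top" or "wrist"; returns the picture (384x512x3 uint8, red, green, blue); there is no depth.
- calibration(name): a dict with "mtx" (3x3 intrinsics, pixels), "pose" (4x4, takes a point from camera to world coordinates). Camera axes: x right, y up, looking along -z (the intrinsics and any distortion apply to the point x, -y, -z); pixel columns grow to the right and rows downward; lengths in mm; the calibration is good to about 2 mm. A picture is of the moment at which its call begins: read the wrist's pose just before it. calibration takes no time and is no camera call; for the wrist camera it gives the pose at the moment of the call.
- close_job(): hands the job in; it is judged then, once.
Trained networks look in the newest picture that a camera, given by its name, has taken for a name from the list of things; names that differ only in an ending like _2 or _b are one class to them, and where a whole thing is asked for, a point or a joint stands for the part that bears it (a point fixed in the world has none). Each returns a list of dicts, best first, with "confidence" (0 to 1); they miss things now and then, are a little off and sometimes report something else, mostly with a low value. They report only what shows in the picture. A call takes as long as a camera call.
- search_frame(thing, camera): "pixel" ([row, column] in pixels, amid what is visible of it).
- spot_point(thing, camera): "pixel" ([row, column] in pixels: a listed point, or the origin of a listed thing).
The state is a dict: "time_s": time; "qpos": joint angles; "qvel": joint speeds; "effort": joint torques, N m; "eef_pos": TCP position; "tcp_rot": TCP orientation; "wrist_force": force on the tool from outside, world axes, zero at the start; "wrist_torque": the same for the moment, N m; "opening": finger opening in mm; "gripper_force": force on a finger pad.
Only numpy, scipy, OpenCV 4.12 (cv2) and the standard library are available. Lean on these libraries where they do the work, as an engineer would, in place of code of your own. Each camera call takes 0.05 s, during which the arm holds its last target. There are 200 camera calls.

## Working session

There is one attempt and no reset: what is moved stays moved. The work goes in short steps, Python scripts to look and compute and a tool call to move; the robot and the scene stay as the last step left them, time stands still between calls to the robot, and variables do not carry over. Pictures are saved under pics/ and viewed, at most 14 in all, crops included, and the job is handed in when it is done.

Besides the shell and the picture viewer there is one more tool, called after ">>>" in YAML: its name, and indented under it one key for each argument. send_rows: Moves the arm, as the interface text tells. Its arguments: {"type":"object","properties":{"rows":{"type":"array"}},"required":["rows"]}

```bash
mkdir -p pics; cat > h.py <<'E'
import numpy as np, cv2
from plant import *
def ray(name,px,z):
    c=calibration(name);K=np.array(c["mtx"]);T=np.array(c["pose"])
    d=np.linalg.inv(K)@[px[1],px[0],1]; d=T[:3,:3]@[d[0],-d[1],-d[2]]
    o=T[:3,3]; return o+d*(z-o[2])/d[2]
def proj(name,P):
    c=calibration(name);K=np.array(c["mtx"]);T=np.array(c["pose"])
    p=T[:3,:3].T@(np.array(P)-T[:3,3]); p=K@[p[0],-p[1],-p[2]]; return p[[1,0]]/p[2]
E
python3 - <<'E'
from h import *
for n in("top","scene"):
    im=camera(n); cv2.imwrite(f"pics/{n}0.png",im[:,:,::-1])
    c=calibration(n);print(n,{k:(np.round(v,2).tolist()) for k,v in c.items()})
    for c in("red","yellow","blue","green"):
        for t,z in((f"gouge_{c}",62),(f"saddle_{c}",20)):
            for r in spot_point(t,n)[:2]: print(t,np.round(r["pixel"],1),round(r["confidence"],2),ray(n,r["pixel"],z).round(1))
    for t in("store_rack","honing_rest"):
        for r in spot_point(t,n)[:2]: print(t,np.round(r["pixel"],1),round(r["confidence"],2),ray(n,r["pixel"],0).round(1))
s=state();print(s,grip_depth)
E
```

```text
top {'mtx': [[446.2, 0.0, 248.4], [0.0, 446.2, 193.82], [0.0, 0.0, 1.0]], 'pose': [[0.0, 0.98, -0.18, 338.72], [-1.0, 0.01, 0.02, 3.1], [0.02, 0.18, 0.98, 1129.96], [0.0, 0.0, 0.0, 1.0]]}
gouge_red [181.4 316. ] 0.91 [ 571.  -186.5   62. ]
saddle_red [187.7 312.1] 0.52 [ 563.7 -183.5   20. ]
saddle_red [183.1 314. ] 0.45 [ 575.7 -188.7   20. ]
gouge_yellow [186.8 338.3] 0.86 [ 557.8 -241.    62. ]
saddle_yellow [190.4 334.1] 0.79 [ 557.  -239.6   20. ]
gouge_blue [181.6 286.9] 0.82 [ 570.1 -114.8   62. ]
gouge_blue [187.  336.7] 0.18 [ 557.3 -237.1   62. ]
saddle_blue [187.6 284.4] 0.81 [ 563.5 -112.8   20. ]
saddle_green [193.2 359.3] 0.85 [ 550.1 -303.8   20. ]
store_rack [184.9 311.4] 0.21 [ 575.1 -185.2    0. ]
honing_rest [190.8 161.5] 0.62 [557.4 201.6   0. ]
scene {'mtx': [[354.94, 0.0, 261.7], [0.0, 354.94, 191.8], [0.0, 0.0, 1.0]], 'pose': [[0.29, -0.57, 0.77, 1187.33], [0.96, 0.18, -0.23, -194.64], [-0.01, 0.8, 0.6, 566.16], [0.0, 0.0, 0.0, 1.0]]}
gouge_red [233.3 134. ] 0.43 [ 602.6 -295.9   62. ]
gouge_red [234.5 162.9] 0.36 [ 623.9 -239.4   62. ]
saddle_red [228.  189.2]
[... 560 characters left out ...]
75, -0.42705605,  1.5504456 ,  0.22082311,
        1.13825965, -0.2103216 ]), 'qvel': array([-1.60322774e-04,  6.83486204e-05, -8.76112718e-04, -5.55362337e-04,
       -1.97239525e-03,  1.20364528e-04,  7.13570678e-04]), 'effort': array([-3.58964116e-04, -5.66470349e+01, -5.81094593e+00, -2.79504544e+01,
       -6.64745620e-02,  2.06665270e-02,  3.81247298e-05]), 'eef_pos': array([277.27046133, 587.88842029, 226.73295988]), 'tcp_rot': array([-1.24239994e-05,  2.18586450e-01,  9.75817587e-01,  2.88639628e-05]), 'wrist_force': array([-0.85109163,  0.47898545, -0.2729593 ]), 'wrist_torque': array([-0.03468243,  0.05675908, -0.00363152]), 'gripper_force': 0.0, 'opening': 91.96769363074428} -18.8
```

View pics/top0.png

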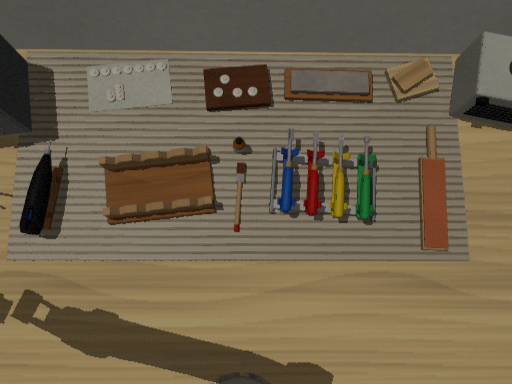

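View pics/scene0.png

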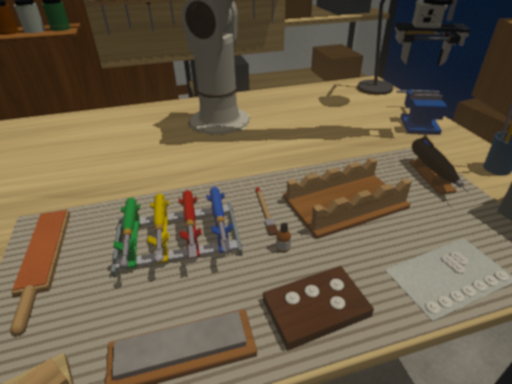

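>>> send_rows:
  rows: [0.5,0,0,-3,0,0,-0.173,0.5,0,0,-3,0,0,-0.173,0.5,0,0,-3,0,0,-0.173,0.5,-2.5,-4,0,0,0,0,0.5,-2.5,-4,0,0,0,0,0.5,-2.5,-4,0,0,0,0,0.5,-2.5,-4,0,0,0,0,0.5,-2.5,-4,0,0,0,0,0.5,-2.5,-4,0,0,0,0,0.5,-2.5,-4,0,0,0,0,0.5,-2.5,-4,0,0,0,0,0.5,-2.5,-4,0,0,0,0,0.5,-2.5,-4,0,0,0,0,0.5,0,0,0,0,0,0]

```text
time_s: 2.85
eef_pos: [560.5, 203.2, 316.3]
tcp_rot: [0.0, -0.035, 0.999, -0.001]
wrist_force: [-0.7, 0.3, 0.9]
opening: 45.8
gripper_force: 0.0
```

```bash
python3 - <<'E'
from h import *
from scipy.spatial.transform import Rotation as R
s=state();im=camera("wrist");c=calibration("wrist");T=np.array(c["pose"])
q=s["tcp_rot"];Rt=R.from_quat([q[1],q[2],q[3],q[0]]).as_matrix()
print(s["eef_pos"],Rt.round(3),T.round(3),c["mtx"])
print("cam in tool",Rt.T@(T[:3,3]-s["eef_pos"]),(Rt.T@T[:3,:3]).round(2))
cv2.imwrite("pics/w1.png",im[:,:,::-1])
print(spot_point("honing_rest","wrist"))
E
```

```text
[560.51586611 203.21178629 316.27323421] [[-0.998 -0.07   0.001]
 [-0.07   0.998 -0.002]
 [-0.    -0.002 -1.   ]] [[-7.30000e-02 -9.49000e-01 -3.06000e-01  4.74562e+02]
 [ 9.97000e-01 -6.90000e-02 -2.30000e-02  1.99930e+02]
 [ 1.00000e-03 -3.06000e-01  9.52000e-01  4.74617e+02]
 [ 0.00000e+00  0.00000e+00  0.00000e+00  1.00000e+00]] [[294.28299981   0.         256.94076621]
 [  0.         294.28299981 190.89219672]
 [  0.           0.           1.        ]]
cam in tool [  85.90744473    2.34695252 -158.38552867] [[ 0.    0.95  0.31]
 [ 1.   -0.   -0.  ]
 [-0.    0.31 -0.95]]
[{'pixel': [151.4, 259.7], 'confidence': 0.72}]
```

View pics/w1.png

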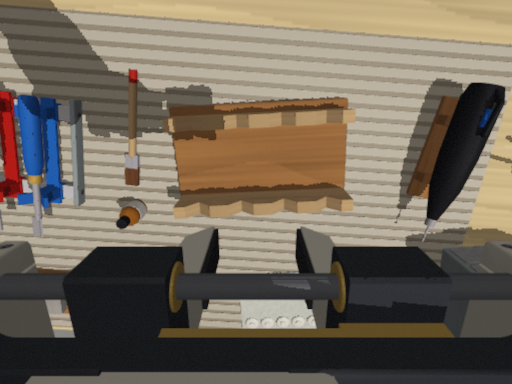

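```bash
cat >> h.py <<'E'
def restmodel():
    L=[]
    for x,zt in((-50,63),(75,74)):
        for xs in(-9,9):
            pts=[(-135,zt)]
            for y in(-96,-32,32,96): pts+=[(y-18.5,zt),(y,zt-18),(y+18.5,zt)]
            pts+=[(135,zt)]
            L.append([(x+xs,y,z) for y,z in pts])
    L.append([(-86,-135,16),(86,-135,16),(86,135,16),(-86,135,16),(-86,-135,16)])
    return L
def draw(name,im,pose,L,roi,s,fn):
    x0,y0,x1,y1=roi; o=cv2.resize(im[y0:y1,x0:x1,::-1],None,fx=s,fy=s,interpolation=cv2.INTER_CUBIC)
    c,sn=np.cos(pose[2]),np.sin(pose[2])
    for P in L:
        q=[proj(name,[pose[0]+c*a-sn*b,pose[1]+sn*a+c*b,z])[::-1] for a,b,z in P]
        q=((np.array(q)-[x0,y0]+.5)*s).round().astype(int)
        cv2.polylines(o,[q.reshape(-1,1,2)],False,(0,255,0),1)
    cv2.imwrite(fn,o)
E
python3 - <<'E'
from h import *
print(ray("wrist",[151.4,259.7],0))
im=cv2.imread("pics/w1.png")[:,:,::-1]
draw("wrist",im,[558,204,0.07],restmodel(),(150,80,370,230),3.6,"pics/w1o.png")
E
```

```text
[558.27925428 213.41671374   0.        ]
```

View pics/w1o.png

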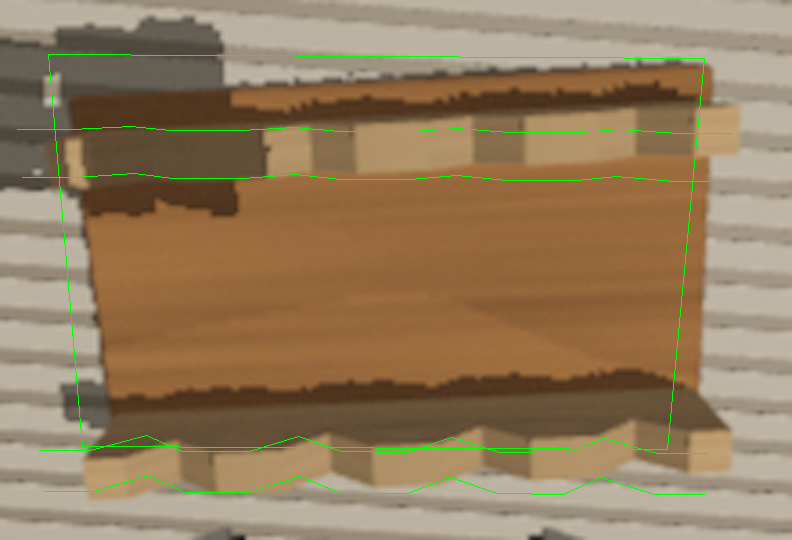

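```bash
python3 - <<'E'
from h import *
from scipy.optimize import least_squares
im=cv2.imread("pics/w1.png")[:,:,::-1]
obs=[]
for (u,v),y in zip([(178,440),(330,432),(480,427),(632,420)],(-96,-32,32,96)): obs.append((66,y,56,u,v))
for (u,v),y in zip([(312,122),(474,115),(637,107)],(-32,32,96)): obs.append((-59,y,45,u,v))
for (u,v),y in zip([(313,175),(475,167),(638,157)],(-32,32,96)): obs.append((-41,y,45,u,v))
def f(p):
    c,s=np.cos(p[2]),np.sin(p[2]);r=[]
    for a,b,z,u,v in obs:
        q=proj("wrist",[p[0]+c*a-s*b,p[1]+s*a+c*b,z])[::-1]
        r+=list((np.array(q)-[150,80]+.5)*3.6-[u,v])
    return np.array(r)
o=least_squares(f,[558,213,.1]);print(o.x,f(o.x).reshape(-1,2).round(1))
draw("wrist",im,o.x,restmodel(),(150,80,370,230),3.6,"pics/w1p.png")
E
```

```text
[5.54487196e+02 2.13361563e+02 1.20173807e-01] [[-1.2 -0.4]
 [-1.   1.2]
 [ 1.6 -0.2]
 [ 2.8  0.3]
 [-0.9  2.4]
 [-0.1  2. ]
 [ 0.3  2.5]
 [ 1.  -4. ]
 [-0.3 -3.3]
 [-2.  -0.5]]
```

View pics/w1p.png

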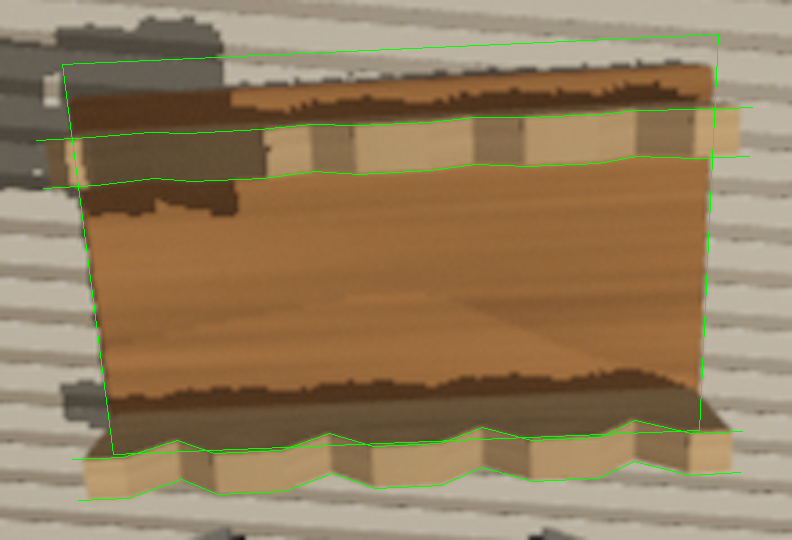

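>>> send_rows:
  rows: [0.5,0.3,-4.8,0,0,0,0,0.5,0.3,-4.8,0,0,0,0,0.5,0.3,-4.8,0,0,0,0,0.5,0.3,-4.8,0,0,0,0,0.5,0.3,-4.8,0,0,0,0,0.5,0.3,-4.8,0,0,0,0,0.5,0.3,-4.8,0,0,0,0,0.5,0.3,-4.8,0,0,0,0,0.5,0,0,0,0,0,0.15,0.5,0,0,0,0,0,0]

```text
time_s: 4.2
eef_pos: [564.2, -174.4, 316.7]
tcp_rot: [0.0, 0.034, 0.999, 0.001]
wrist_force: [0.3, 1.2, -0.6]
opening: 46.0
gripper_force: 0.0
```

```bash
python3 - <<'E'
from h import *
im=camera("wrist");s=state();print(s["eef_pos"],s["tcp_rot"])
cv2.imwrite("pics/w2.png",im[:,:,::-1])
for c in("blue","red","yellow","green"):
    for t,z in((f"gouge_{c}",62),(f"saddle_{c}",20)):
        for r in spot_point(t,"wrist")[:1]: print(t,np.round(r["pixel"],1),round(r["confidence"],2),ray("wrist",r["pixel"],z).round(1))
cv2.imwrite("pics/w2c.png",cv2.resize(im[60:240,100:400,::-1],None,fx=2.6,fy=2.6,interpolation=cv2.INTER_CUBIC))
t=cv2.imread("pics/top0.png")[:,:,::-1]
draw("top",t,[554.5,213.4,.12],restmodel(),(80,130,240,240),5,"pics/topo.png")
E
```

```text
[ 564.31697529 -173.77168927  316.77195883] [9.97107203e-05 3.29125096e-02 9.99458113e-01 4.85984517e-04]
gouge_blue [158.6 300.3] 0.71 [ 568.7 -111.8   62. ]
gouge_red [157.  253.7] 0.74 [ 561.9 -178.5   62. ]
gouge_yellow [156.7 209.9] 0.81 [ 556.9 -241.3   62. ]
saddle_yellow [156. 216.] 0.89 [ 564.2 -239.3   20. ]
gouge_green [156.8 162.8] 0.95 [ 552.1 -308.6   62. ]
saddle_green [153.6 172.3] 0.6 [ 555.4 -307.3   20. ]
```

View pics/w2c.png

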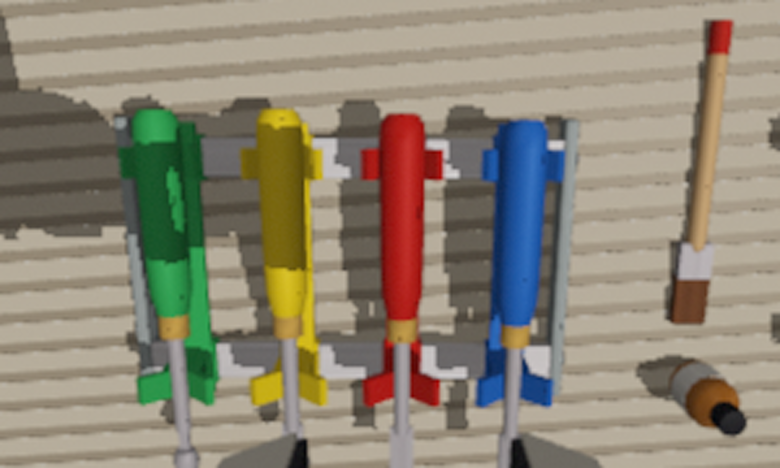

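View pics/topo.png

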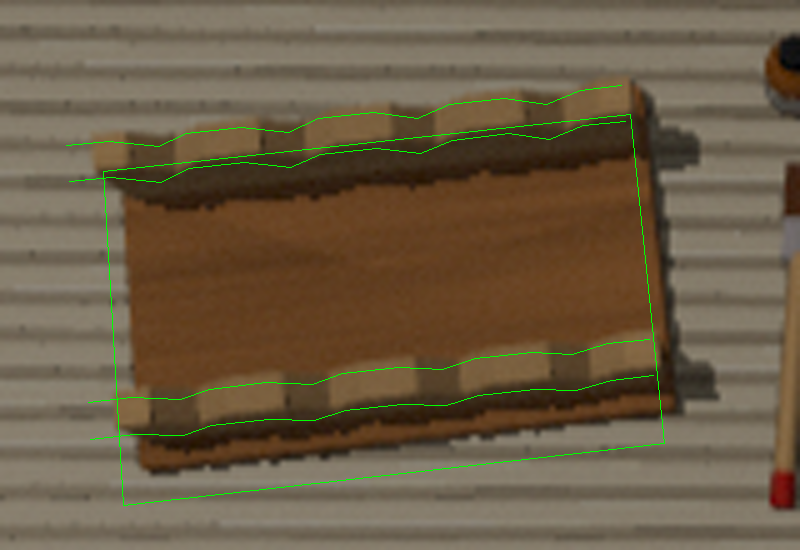

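```bash
cat >> h.py <<'E'
def fit(obs,p0):
    # obs: (cam, x,y,z local, row,col); all from currently valid calibrations
    from scipy.optimize import least_squares
    def f(p):
        c,s=np.cos(p[2]),np.sin(p[2]);r=[]
        for n,a,b,z,v,u in obs: r+=list(proj(n,[p[0]+c*a-s*b,p[1]+s*a+c*b,z])-[v,u])
        return np.array(r)
    o=least_squares(f,p0,loss="soft_l1"); return o.x,f(o.x).reshape(-1,2).round(1)
def gougemodel(ys):
    L=[]
    for y in ys:
        L.append([(-75,y,62),(136,y,62)])
        L.append([(-75,y-12,62),(34,y-10,62),(34,y+10,62),(-75,y+12,62),(-75,y-12,62)])
    return L
E
python3 - <<'E'
from h import *
for i in range(4): camera("top"); s=state(); print(s["time_s"],s["eef_pos"].round(2))
w=camera("wrist");t=camera("top");cv2.imwrite("pics/w3.png",w[:,:,::-1])
ob={"wrist":[],"top":[]}
for n in ob:
  for c,y in(("blue",96),("red",32),("yellow",-32),("green",-96)):
    for q,z in((f"gouge_{c}",62),(f"saddle_{c}",20)):
        for r in spot_point(q,n)[:1]:
            if r["confidence"]>.5: ob[n].append((n,0,y,z,*r["pixel"]))
  x,r=fit(ob[n],[560,-210,-.07]);print(n,x,r.tolist())
  draw(n,w if n=="wrist" else t,x,gougemodel((96,32,-32,-96)),(100,60,400,240) if n=="wrist" else (255,115,395,230),2.6,f"pics/o_{n}.png")
a=cv2.imread("pics/o_wrist.png");b=cv2.imread("pics/o_top.png")
print(a.shape,b.shape);b=cv2.copyMakeBorder(b,0,0,0,a.shape[1]-b.shape[1],cv2.BORDER_CONSTANT)
cv2.imwrite("pics/o1.png",cv2.resize(np.vstack([a,b])[:790],(780*600//790,600)))
E
```

```text
4.7 [ 563.92 -175.84  316.73]
4.75 [ 563.91 -175.94  316.73]
4.8 [ 563.87 -176.01  316.68]
4.85 [ 563.86 -176.1   316.69]
wrist [ 5.61038604e+02 -2.08464619e+02 -7.52602506e-02] [[1.8, -1.1], [-1.2, -0.4], [-0.4, 2.3], [1.9, 0.3], [-3.9, -2.3], [2.1, 2.4], [-2.4, -0.2]]
top [ 5.61209154e+02 -2.11635470e+02 -1.06518117e-01] [[0.1, -0.5], [-3.5, 0.7], [1.4, 0.3], [1.8, -1.9], [-1.4, 1.9], [-0.0, -0.4]]
(468, 780, 3) (299, 364, 3)
```

View pics/o1.png

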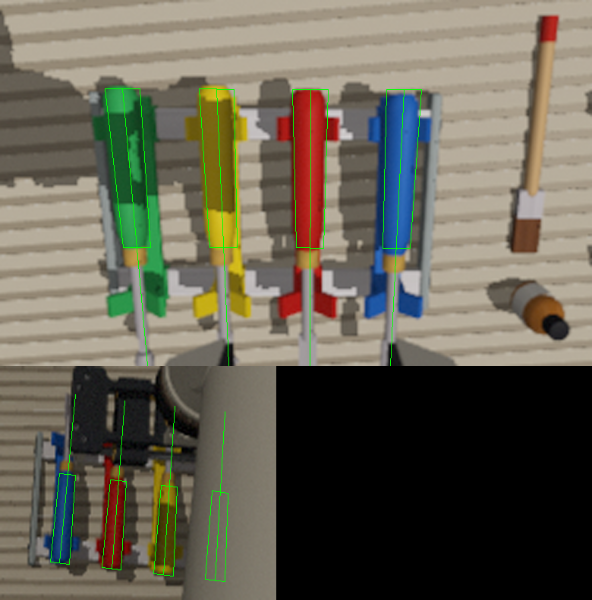

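```bash
python3 - <<'E'
from h import *
obs=[]
for (u,v),y in zip([(198,412),(330,398),(460,384),(590,370)],(96,32,-32,-96)): obs.append(("top",-50,y,45,130+v/5-.5,80+u/5-.5))
for (u,v),y in zip([(175,155),(305,140),(435,125),(563,110)],(96,32,-32,-96)): obs.append(("top",75,y,56,130+v/5-.5,80+u/5-.5))
x,r=fit(obs,[555,210,.12]);print(x,r.tolist())
s=state();print(s["time_s"],s["eef_pos"],calibration("wrist")["pose"][:3,3]-s["eef_pos"])
t=cv2.imread("pics/top0.png")[:,:,::-1]
draw("top",t,x,restmodel(),(80,130,240,240),3.5,"pics/a.png")
draw("top",t,[561,-208.5,-.075],gougemodel((96,32,-32,-96)),(255,115,395,230),3.5,"pics/b.png")
a=cv2.imread("pics/a.png");b=cv2.imread("pics/b.png")[:,:490]
h=max(a.shape[0],b.shape[0]);p=lambda q:cv2.copyMakeBorder(q,0,h-q.shape[0],0,0,cv2.BORDER_CONSTANT)
c=np.hstack([p(a),p(b)]);print(c.shape);cv2.imwrite("pics/ab.png",cv2.resize(c,(800,int(c.shape[0]*800/c.shape[1]))))
E
```

```text
[5.57908843e+02 2.05639014e+02 1.19451492e-01] [[-0.5, -0.1], [-0.6, -0.2], [-0.8, -0.0], [-0.9, 0.0], [0.5, 0.0], [0.6, 0.1], [0.8, -0.0], [1.1, 0.1]]
5.75 [ 563.87688166 -176.04115665  316.70908214] [-84.35045375   5.64762794 158.17273796]
(402, 1050, 3)
```

View pics/ab.png

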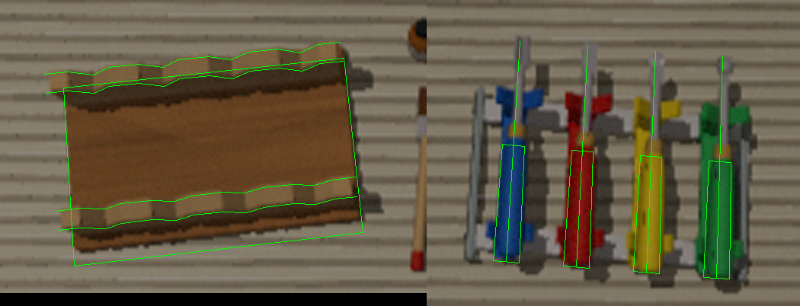

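```bash
cat >> h.py <<'E'
from scipy.spatial.transform import Rotation as Ro
RACK=(562,-208.5,-.075);REST=(557,206.3,.12);Y=dict(blue=96,red=32,yellow=-32,green=-96)
def go(c,frame,z):
    p={"rack":RACK,"rest":REST}[frame];y=Y[c]
    T=np.array([p[0]-np.sin(p[2])*y,p[1]+np.cos(p[2])*y,z]);s=state();q=s["tcp_rot"]
    R=Ro.from_quat([q[1],q[2],q[3],q[0]]).as_matrix()
    yaw=p[2]; D=np.array([[-np.cos(yaw),-np.sin(yaw),0],[-np.sin(yaw),np.cos(yaw),0],[0,0,-1]]).T
    D=np.column_stack([[-np.cos(yaw),-np.sin(yaw),0],[-np.sin(yaw),np.cos(yaw),0],[0,0,-1]])
    print(c,frame,"t",s["time_s"],"eef",s["eef_pos"].round(1),"target",T.round(1))
    print(" shift cm, tool axes now:",(R.T@(T-s["eef_pos"])/10).round(2)," after turn:",(D.T@(T-s["eef_pos"])/10).round(2)," turn:",Ro.from_matrix(R.T@D).as_rotvec().round(3))
E
python3 - <<'E'
import h
from h import *
go("blue","rack",43.2)
K=np.array(calibration("wrist")["mtx"])
T=np.array([[-.073,-.949,-.306,474.562],[.997,-.069,-.023,199.93],[.001,-.306,.952,474.617],[0,0,0,1]])
h.calibration=lambda n:{"mtx":K,"pose":T}
obs=[]
for (u,v),y in zip([(178,440),(330,432),(480,427),(632,420)],(-96,-32,32,96)): obs.append(("wrist",66,y,56,80+v/3.6-.5,150+u/3.6-.5))
for (u,v),y in zip([(312,122),(474,115),(637,107)],(-32,32,96)): obs.append(("wrist",-59,y,45,80+v/3.6-.5,150+u/3.6-.5))
for (u,v),y in zip([(313,175),(475,167),(638,157)],(-32,32,96)): obs.append(("wrist",-41,y,45,80+v/3.6-.5,150+u/3.6-.5))
print(h.fit(obs,[555,210,.12])[0])
E
```

```text
blue rack t 5.75 eef [ 563.9 -176.   316.7] target [ 569.2 -112.8   43.2]
 shift cm, tool axes now: [-0.08  6.35 27.35]  after turn: [-0.06  6.35 27.35]  turn: [ 0.    -0.     0.003]
[5.55359214e+02 2.11091814e+02 1.16975047e-01]
```

>>> send_rows:
  rows: [0.5,0,3.2,0,0,0,0,0.5,0,3.1,0,0,0,0,0.5,0,0,4,0,0,0,0.5,0,0,4,0,0,0,0.5,0,0,4,0,0,0,0.5,0,0,3,0,0,0,0.5,0,0,2,0,0,0,0.5,0,0,0,0,0,0,0.5,0,0,0,0,0,0,0.5,0,0,0,0,0,0,0.5,0,0,0,0,0,0]

```text
time_s: 7.12
eef_pos: [569.0, -113.4, 147.7]
tcp_rot: [0.001, 0.036, 0.999, -0.0]
wrist_force: [0.0, 0.3, 0.6]
opening: 45.9
gripper_force: 0.0
```

```bash
python3 - <<'E'
from h import *
w=camera("wrist");go("blue","rack",43.2)
w=camera("wrist");draw("wrist",w,RACK,gougemodel((96,32,-32,-96)),(60,40,460,340),2,"pics/w4.png")
r=spot_point("gouge_blue","wrist")[:1];print(r,[ray("wrist",q["pixel"],62) for q in r]);go("blue","rack",43.2)
E
```

```text
blue rack t 7.175 eef [ 568.8 -113.3  147.5] target [ 569.2 -112.8   43.2]
 shift cm, tool axes now: [-0.02  0.06 10.43]  after turn: [-0.03  0.06 10.43]  turn: [-0.     0.001  0.003]
[{'pixel': [197.6, 257.7], 'confidence': 0.63}] [array([ 568.681124  , -112.76959581,   62.        ])]
blue rack t 7.275 eef [ 568.6 -113.3  147.1] target [ 569.2 -112.8   43.2]
 shift cm, tool axes now: [-0.05  0.05 10.39]  after turn: [-0.06  0.05 10.39]  turn: [-0.     0.001  0.003]
```

View pics/w4.png

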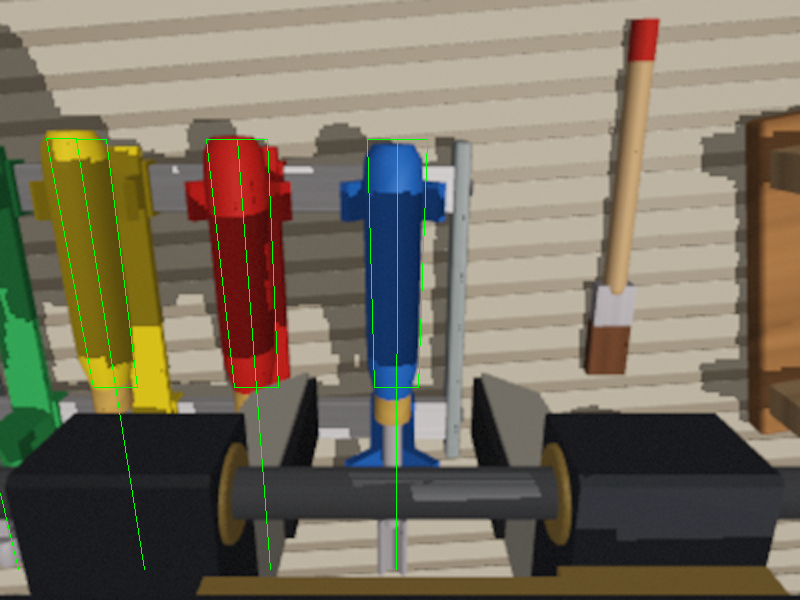

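>>> send_rows:
  rows: [0.5,0,0,3,0,0,0,0.5,0,0,3,0,0,0,0.5,0,0,2.5,0,0,0,0.5,0,0,1.8,0,0,0,0.5,0,0,0,0,0,0,0.5,0,0,0,0,0,0,0.5,0,0,0,0,0,0,0.5,0,0,0,0,0,0]

```text
time_s: 8.28
eef_pos: [569.0, -113.3, 44.6]
tcp_rot: [0.001, 0.036, 0.999, -0.0]
wrist_force: [0.6, 0.8, 0.7]
opening: 46.1
gripper_force: 0.0
```

>>> send_rows:
  rows: [0,0,0,0,0,0,0,0,0,0,0,0,0,0,0,0,0,0,0,0,0,0,0,0,0,0,0,0,0,0,0,0,0,0,0,0,0,0,-1,0,0,0,0,0,0,-2,0,0,0,0,0,0,-2,0,0,0,0,0,0,-3,0,0,0,0,0,0,-3,0,0,0,0,0,0,-3,0,0,0,0,0,0,0,0,0,0]

```text
time_s: 9.78
eef_pos: [570.8, -112.8, 187.8]
tcp_rot: [0.003, 0.035, 0.999, -0.0]
wrist_force: [0.1, 0.3, -0.7]
opening: 23.1
gripper_force: 30.0
```

```bash
python3 - <<'E'
from h import *
go("blue","rest",180)
E
```

```text
blue rest t 9.775 eef [ 570.8 -112.8  187.8] target [545.5 301.6 180. ]
 shift cm, tool axes now: [ 5.47 41.16  0.73]  after turn: [-2.45 41.45  0.78]  turn: [-0.001  0.007 -0.191]
```

>>> send_rows:
  rows: [0,0.5,2,0,0,0,0,0,0.5,4,0,0,0,0,0,0.5,5,0,0,0,0,0,0.5,5,0,0,0,0,0,0.5,5,0,0,0,0,0,0.5,5,0,0,0,0,0,0.5,5,0,0,0,0,0,0.5,4,0,0,0,0,0,0.5,3,0,0,0,0,0,0.5,2,0,0,0,0,0,0.5,1.2,0,0,0,0,0,0,0,0,0,0,-0.095,0,0,0,0,0,0,-0.095,0,0,0,0,0,0,0,0,0,0,0,0,0,0,0,0,0,0,0,0,0,0,0,0,0,0,0,0,0]

```text
validation failed for argument at $.ro...
```

```bash
python3 - <<'E'
from h import *
for i in range(3): camera("wrist");s=state();print(s["time_s"],s["eef_pos"].round(1))
go("blue","rest",180)
w=camera("wrist");cv2.imwrite("pics/w5raw.png",w[:,:,::-1])
T=np.array(calibration("wrist")["pose"]);np.save("w5T.npy",T)
draw("wrist",w,REST,restmodel(),(0,50,400,350),2,"pics/w5.png")
E
```

```text
9.825 [ 569.5 -112.8  185.8]
9.875 [ 568.4 -112.8  184.4]
9.925 [ 567.8 -112.8  183.4]
blue rest t 9.925 eef [ 567.8 -112.8  183.4] target [545.5 301.6 180. ]
 shift cm, tool axes now: [ 5.18 41.18  0.36]  after turn: [-2.75 41.41  0.34]  turn: [ 0.    -0.001 -0.191]
```

View pics/w5.png

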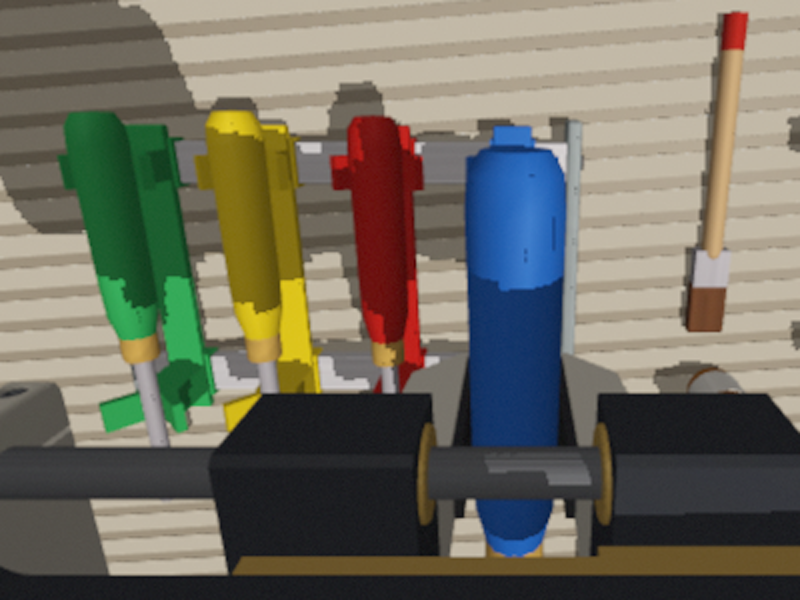

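>>> send_rows:
  rows: [0,0.5,2,0,0,0,0,0,0.5,4,0,0,0,0,0,0.5,5,0,0,0,0,0,0.5,5,0,0,0,0,0,0.5,5,0,0,0,0,0,0.5,5,0,0,0,0,0,0.5,5,0,0,0,0,0,0.5,4,0,0,0,0,0,0.5,3,0,0,0,0,0,0.5,2,0,0,0,0,0,0.2,1.2,0,0,0,0,0,0,0,0,0,0,-0.095,0,0,0,0,0,0,-0.095,0,0,0,0,0,0,0,0,0,0,0,0,0,0,0,0,0,0,0,0,0,0]

```text
validation failed for argument at $.ro...
```

```bash
python3 - <<'E'
from h import *
for i in range(3): camera("wrist");s=state();print(s["time_s"],s["eef_pos"].round(1))
for i in range(4): camera("wrist")
go("blue","rest",180)
w=camera("wrist");cv2.imwrite("pics/w6raw.png",w[:,:,::-1])
T=np.array(calibration("wrist")["pose"]);np.save("w6T.npy",T)
draw("wrist",w,REST,restmodel(),(0,50,400,350),2,"pics/w6.png")
E
```

```text
10.025 [ 567.5 -112.9  182.6]
10.075 [ 567.5 -112.9  182.5]
10.125 [ 567.6 -113.   182.6]
blue rest t 10.325 eef [ 568.2 -113.2  183.2] target [545.5 301.6 180. ]
 shift cm, tool axes now: [ 5.23 41.21  0.33]  after turn: [-2.72 41.45  0.32]  turn: [ 0.    -0.001 -0.192]
```

View pics/w6.png

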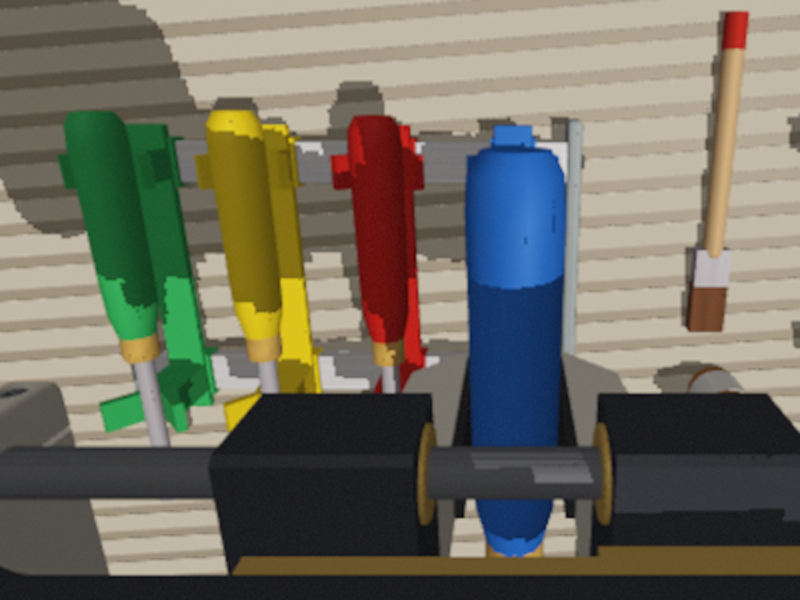

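>>> send_rows:
  rows: [0,0.5,2,0,0,0,0,0,0.5,4,0,0,0,0,0,0.5,5,0,0,0,0,0,0.5,5,0,0,0,0,0,0.5,5,0,0,0,0,0,0.5,5,0,0,0,0,0,0.5,5,0,0,0,0,0,0.5,4,0,0,0,0,0,0.5,3,0,0,0,0,0,0.5,2,0,0,0,0,0,0.2,1.2,0,0,0,0,0,0,0,0,0,0,-0.09,0,0,0,0,0,0,-0.1,0,0,0,0,0,0,0,0,0,0,0,0,0,0]

```text
time_s: 12.25
eef_pos: [546.3, 300.7, 183.7]
tcp_rot: [-0.0, -0.058, 0.998, -0.0]
wrist_force: [-0.2, -0.5, -0.1]
opening: 23.2
gripper_force: 30.0
```

```bash
python3 - <<'E'
from h import *
for i in range(8): camera("wrist")
go("blue","rest",180)
w=camera("wrist");cv2.imwrite("pics/w7raw.png",w[:,:,::-1])
np.save("w7T.npy",np.array(calibration("wrist")["pose"]))
print([proj("wrist",[REST[0],REST[1]+y,60]).round() for y in(-100,100)])
draw("wrist",w,REST,restmodel(),(40,60,300,255),3,"pics/w7.png");go("blue","rest",180)
E
```

```text
blue rest t 12.65 eef [546.  301.5 183.7] target [545.5 301.6 180. ]
 shift cm, tool axes now: [0.05 0.02 0.37]  after turn: [0.05 0.02 0.37]  turn: [ 0.    -0.    -0.002]
[array([173.,  59.]), array([196., 260.])]
blue rest t 12.7 eef [546.  301.5 183.7] target [545.5 301.6 180. ]
 shift cm, tool axes now: [0.05 0.02 0.37]  after turn: [0.05 0.02 0.37]  turn: [ 0.    -0.    -0.002]
```

View pics/w7.png

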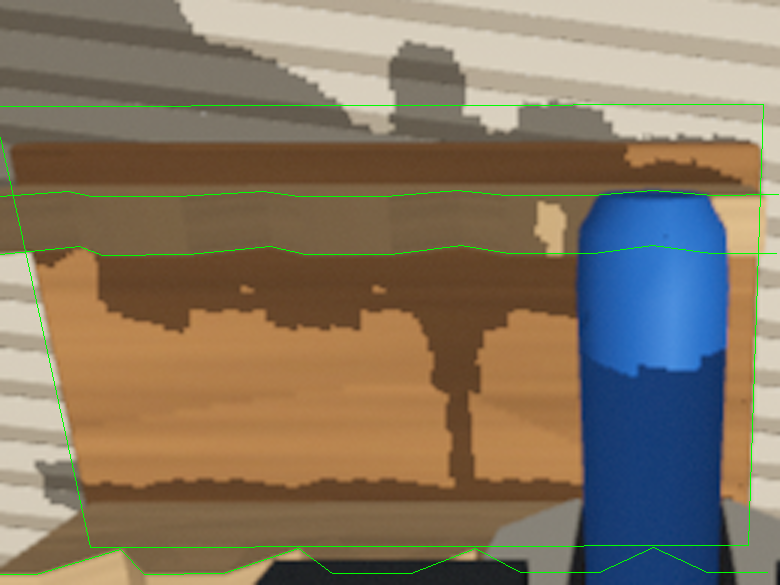

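>>> send_rows:
  rows: [0,0.1,0,3,0,0,0,0,0,0,4,0,0,0,0,0,0,3,0,0,0,0,0,0,1.5,0,0,0,0,0,0,1,0,0,0,0,0,0,0.6,0,0,0,0,0,0,0.4,0,0,0,0,0,0,0,0,0,0,0,0,0,0,0,0,0,0,0,0,0,0,0,0,0]

```text
validation failed for argument at $.ro...
```

>>> send_rows:
  rows: [0,0.1,0,3,0,0,0,0,0,0,4,0,0,0,0,0,0,3,0,0,0,0,0,0,1.5,0,0,0,0,0,0,1,0,0,0,0,0,0,0.6,0,0,0,0,0,0,0.4,0,0,0,0,0,0,0,0,0,0,0,0,0,0,0,0,0,0,0,0,0,0,0,0]

```text
time_s: 13.95
eef_pos: [545.3, 301.5, 49.2]
tcp_rot: [0.0, -0.059, 0.998, 0.0]
wrist_force: [0.9, 0.4, -0.9]
opening: 23.1
gripper_force: 30.0
```

>>> send_rows:
  rows: [0,0,0,0.2,0,0,0,0,0,0,0.15,0,0,0,0,0,0,0.1,0,0,0,0,0,0,0,0,0,0,0,0,0,0,0,0,0]

```text
time_s: 14.58
eef_pos: [545.1, 301.6, 44.3]
tcp_rot: [0.0, -0.059, 0.998, 0.0]
wrist_force: [-0.2, 0.3, -0.4]
opening: 23.4
gripper_force: 30.0
```

>>> send_rows:
  rows: [0,0,0,0.05,0,0,0,0,0,0,0.05,0,0,0,0,0,0,0,0,0,0,0,0,0,0,0,0,0]

```text
time_s: 15.08
eef_pos: [545.2, 302.0, 43.8]
tcp_rot: [0.0, -0.059, 0.998, 0.0]
wrist_force: [-1.6, 1.8, 5.6]
opening: 23.4
gripper_force: 30.0
```

>>> send_rows:
  rows: [0.3,0,0,0,0,0,0,0.4,0,0,0,0,0,0,0.5,0,0,0,0,0,0,0.5,0,0,0,0,0,0,0.5,0,0,-2,0,0,0,0.5,0,0,-3,0,0,0,0.5,0,0,-5,0,0,0,0.5,0,0,-4,0,0,0]

```text
time_s: 16.08
eef_pos: [545.6, 301.9, 186.8]
tcp_rot: [0.001, -0.059, 0.998, 0.001]
wrist_force: [0.3, 0.1, -0.7]
opening: 45.8
gripper_force: 0.0
```

```bash
python3 - <<'E'
from h import *
for i in range(6): w=camera("wrist")
r=spot_point("gouge_blue","wrist")[:1];print(r,[ray("wrist",q["pixel"],62) for q in r]);go("blue","rest",43)
cv2.imwrite("pics/w8raw.png",w[:,:,::-1])
t=camera("top");r=spot_point("gouge_blue","top")[:1];print(r)
go("red","rack",140)
E
```

```text
[{'pixel': [185.1, 259.9], 'confidence': 0.88}] [array([542.88547152, 303.51467574,  62.        ])]
blue rest t 16.425 eef [544.3 300.8 182.3] target [545.5 301.6  43. ]
 shift cm, tool axes now: [-0.16  0.08 13.93]  after turn: [-0.13  0.07 13.93]  turn: [-0.001 -0.002 -0.002]
[{'pixel': [186.8, 337.2], 'confidence': 0.63}]
red rack t 16.525 eef [544.3 300.9 181.9] target [ 564.4 -176.6  140. ]
 shift cm, tool axes now: [  3.63 -47.65   4.24]  after turn: [ -5.58 -47.46   4.19]  turn: [-0.001 -0.002  0.193]
```

>>> send_rows:
  rows: [0.5,0.36,-3,0,0,0,0,0.5,0.36,-5.5,0,0,0,0,0.5,0.36,-5.5,0,0,0,0,0.5,0.36,-5.5,0,0,0,0,0.5,0.36,-5.5,0,0,0,0,0.5,0.36,-5.5,0,0,0,0,0.5,0.36,-5.5,0,0,0,0,0.5,0.36,-5.5,0,0,0,0,0.5,0.36,-4,0,0,0,0,0.5,0.36,-2.1,0,0,0,0,0.5,0,0,2,0,0,0.1,0.5,0,0,2,0,0,0.093,0.5,0,0,0,0,0,0,0.5,0,0,0,0,0,0,0.5,0,0,0,0,0,0]

```text
time_s: 18.4
eef_pos: [566.1, -175.6, 144.1]
tcp_rot: [0.001, 0.037, 0.999, -0.0]
wrist_force: [0.2, -0.0, -0.5]
opening: 45.7
gripper_force: 0.0
```

```bash
cat > look.py <<'E'
import sys
from h import *
c,fr,z=sys.argv[1],sys.argv[2],float(sys.argv[3])
for i in range(4): w=camera("wrist")
if fr=="rack":
    for q in spot_point("gouge_"+c,"wrist")[:1]: print(round(q["confidence"],2),ray("wrist",q["pixel"],62).round(1))
go(c,fr,z)
E
python3 look.py red rack 43.8
```

```text
0.96 [ 559.9 -179.3   62. ]
red rack t 18.65 eef [ 565.7 -175.7  143.7] target [ 564.4 -176.6   43.8]
 shift cm, tool axes now: [ 0.13 -0.1   9.99]  after turn: [ 0.12 -0.1   9.99]  turn: [-0.     0.001  0.   ]
```

>>> send_rows:
  rows: [0.5,0.15,-0.2,1.5,0,0,0,0.5,0,0,3,0,0,0,0.5,0,0,3,0,0,0,0.5,0,0,1.5,0,0,0,0.5,0,0,1,0,0,0,0.5,0,0,0,0,0,0,0.5,0,0,0,0,0,0,0.5,0,0,0,0,0,0]

```text
time_s: 19.65
eef_pos: [564.6, -177.7, 44.2]
tcp_rot: [0.001, 0.037, 0.999, -0.0]
wrist_force: [-0.2, 0.7, 0.6]
opening: 46.2
gripper_force: 0.0
```

>>> send_rows:
  rows: [0,0,0,0,0,0,0,0,0,0,0,0,0,0,0,0,0,0,0,0,0,0,0,0,0,0,0,0,0,0,0,-1,0,0,0,0,0,0,-2,0,0,0,0,0,0,-2,0,0,0,0,0,0,-3,0,0,0,0,0,0,-3,0,0,0,0,0,0,-3,0,0,0]

```text
time_s: 20.9
eef_pos: [564.1, -177.4, 185.9]
tcp_rot: [0.001, 0.037, 0.999, -0.0]
wrist_force: [0.2, -0.6, -0.3]
opening: 22.8
gripper_force: 30.0
```

```bash
python3 look.py red rest 180
```

```text
red rest t 21.1 eef [ 564.3 -177.5  184.7] target [553.2 238.1 180. ]
 shift cm, tool axes now: [ 4.22 41.36  0.44]  after turn: [-3.87 41.4   0.47]  turn: [-0.001  0.002 -0.195]
```

>>> send_rows:
  rows: [0,0.4,2,0,0,0,0,0,0.4,4,0,0,0,0,0,0.4,5,0,0,0,0,0,0.4,5,0,0,0,0,0,0.4,5,0,0,0,0,0,0.4,5,0,0,0,0,0,0.4,5,0,0,0,0,0,0.4,4,0,0,0,0,0,0.4,3,0,0,0,0,0,0.4,2,0,0,0,0,0,0.2,1.4,0,0,0,0,0,0,0,0,0,0,-0.1,0,0,0,0,0,0,-0.095,0,0,0,0,0,0,0,0,0,0,0,0,0,0,0,0,0,0,0,0,0]

```text
time_s: 23.1
eef_pos: [552.9, 238.3, 183.2]
tcp_rot: [-0.0, -0.059, 0.998, -0.0]
wrist_force: [0.2, -0.2, -1.5]
opening: 23.1
gripper_force: 30.0
```

```bash
python3 look.py red rest 44.3
```

```text
red rest t 23.3 eef [552.9 238.5 183.2] target [553.2 238.1  44.3]
 shift cm, tool axes now: [-0.02 -0.04 13.89]  after turn: [-0.02 -0.05 13.89]  turn: [-0.  0. -0.]
```

Total down 13.9 plus the last half-millimetre.

>>> send_rows:
  rows: [0,0,0,3,0,0,0,0,0,0,4,0,0,0,0,0,0,3,0,0,0,0,0,0,1.5,0,0,0,0,0,0,1,0,0,0,0,0,0,0.6,0,0,0,0,0,0,0.4,0,0,0,0,0,0,0.2,0,0,0,0,0,0,0.1,0,0,0,0,0,0,0.1,0,0,0,0,0,0,0,0,0,0,0,0,0,0,0,0,0]

```text
time_s: 24.8
eef_pos: [553.0, 238.5, 44.3]
tcp_rot: [0.0, -0.06, 0.998, 0.0]
wrist_force: [-0.6, 0.4, -0.8]
opening: 23.3
gripper_force: 30.0
```

>>> send_rows:
  rows: [0,0,0,0.05,0,0,0,0,0,0,0.05,0,0,0,0,0,0,0,0,0,0,0,0,0,0,0,0,0]

```text
time_s: 25.3
eef_pos: [553.0, 238.5, 43.4]
tcp_rot: [0.0, -0.06, 0.998, -0.0]
wrist_force: [-0.6, 0.2, 1.5]
opening: 23.3
gripper_force: 30.0
```

>>> send_rows:
  rows: [0,0,0,0.05,0,0,0,0,0,0,0,0,0,0,0.3,0,0,0,0,0,0,0.4,0,0,0,0,0,0,0.5,0,0,0,0,0,0,0.5,0,0,0,0,0,0,0.5,0,0,-2,0,0,0,0.5,0,0,-3,0,0,0,0.5,0,0,-5,0,0,0,0.5,0,0,-4,0,0,0]

```text
time_s: 26.55
eef_pos: [553.4, 239.0, 186.2]
tcp_rot: [0.001, -0.06, 0.998, 0.001]
wrist_force: [-0.6, -0.6, 0.9]
opening: 46.1
gripper_force: 0.0
```

```bash
python3 - <<'E'
from h import *
for i in range(4): w=camera("wrist")
for c in("blue","red"):
    for q in spot_point("gouge_"+c,"wrist")[:1]: print(c,round(q["confidence"],2),ray("wrist",q["pixel"],62).round(1))
go("yellow","rack",140)
E
```

```text
blue 0.78 [540.2 300.9  62. ]
yellow rack t 26.85 eef [552.3 238.1 182.4] target [ 559.6 -240.4  140. ]
 shift cm, tool axes now: [  5.01 -47.59   4.27]  after turn: [ -4.31 -47.66   4.24]  turn: [-0.001 -0.001  0.195]
```

>>> send_rows:
  rows: [0.5,0.5,-3,0,0,0,0,0.5,0.5,-5.5,0,0,0,0,0.5,0.5,-5.5,0,0,0,0,0.5,0.5,-5.5,0,0,0,0,0.5,0.5,-5.5,0,0,0,0,0.5,0.5,-5.5,0,0,0,0,0.5,0.5,-5.5,0,0,0,0,0.5,0.5,-5.5,0,0,0,0,0.5,0.5,-4,0,0,0,0,0.5,0.5,-2.1,0,0,0,0,0.5,0,0,2,0,0,0.1,0.5,0,0,2,0,0,0.095,0.5,0,0,0,0,0,0,0.5,0,0,0,0,0,0,0.5,0,0,0,0,0,0]

```text
time_s: 28.72
eef_pos: [561.0, -239.8, 143.6]
tcp_rot: [0.001, 0.037, 0.999, -0.0]
wrist_force: [-0.7, -0.0, -0.2]
opening: 45.6
gripper_force: 0.0
```

```bash
python3 look.py yellow rack 43.8; python3 - <<'E'
from h import *
t=camera("top")
for c in("blue","red"):
    for q in spot_point("gouge_"+c,"top")[:2]: print(c,round(q["confidence"],2),ray("top",q["pixel"],62).round(1))
E
```

```text
0.92 [ 554.6 -239.9   62. ]
yellow rack t 28.975 eef [ 560.5 -240.2  143.2] target [ 559.6 -240.4   43.8]
 shift cm, tool axes now: [ 0.1  -0.03  9.94]  after turn: [ 0.09 -0.03  9.94]  turn: [-0.     0.001  0.   ]
blue 0.98 [546.3 301.5  62. ]
red 0.71 [554.8 234.6  62. ]
```

>>> send_rows:
  rows: [0.5,0.2,-0.05,1.5,0,0,0,0.5,0,0,3,0,0,0,0.5,0,0,3,0,0,0,0.5,0,0,1.5,0,0,0,0.5,0,0,0.9,0,0,0,0.5,0,0,0,0,0,0,0.5,0,0,0,0,0,0,0.5,0,0,0,0,0,0]

```text
time_s: 30.12
eef_pos: [559.0, -240.7, 44.7]
tcp_rot: [0.001, 0.037, 0.999, -0.0]
wrist_force: [0.4, 0.2, -0.0]
opening: 46.0
gripper_force: 0.0
```

>>> send_rows:
  rows: [0,0,0,0,0,0,0,0,0,0,0,0,0,0,0,0,0,0,0,0,0,0,0,0,0,0,0,0,0,0,0,-1,0,0,0,0,0,0,-2,0,0,0,0,0,0,-2,0,0,0,0,0,0,-3,0,0,0,0,0,0,-3,0,0,0,0,0,0,-3,0,0,0]

```text
time_s: 31.38
eef_pos: [558.6, -240.1, 186.4]
tcp_rot: [0.001, 0.037, 0.999, -0.0]
wrist_force: [0.9, -0.0, -1.1]
opening: 23.3
gripper_force: 30.0
```

```bash
python3 look.py yellow rest 180
```

```text
yellow rest t 31.575 eef [ 558.8 -240.4  185.2] target [560.8 174.5 180. ]
 shift cm, tool axes now: [ 2.89 41.39  0.48]  after turn: [-5.17 41.17  0.52]  turn: [-0.001  0.002 -0.195]
```

>>> send_rows:
  rows: [0,0.3,2,0,0,0,0,0,0.3,4,0,0,0,0,0,0.3,5,0,0,0,0,0,0.3,5,0,0,0,0,0,0.3,5,0,0,0,0,0,0.3,5,0,0,0,0,0,0.3,5,0,0,0,0,0,0.3,4,0,0,0,0,0,0.3,3,0,0,0,0,0,0.2,2,0,0,0,0,0,0,1.4,0,0,0,0,0,0,0,0,0,0,-0.1,0,0,0,0,0,0,-0.095,0,0,0,0,0,0,0,0,0,0,0,0,0,0,0,0,0,0,0,0,0]

```text
time_s: 33.58
eef_pos: [560.3, 174.3, 183.7]
tcp_rot: [-0.0, -0.059, 0.998, -0.0]
wrist_force: [-0.0, -0.3, -1.1]
opening: 23.3
gripper_force: 30.0
```

```bash
python3 look.py yellow rest 44.3
```

```text
yellow rest t 33.775 eef [560.3 174.6 183.7] target [560.8 174.5  44.3]
 shift cm, tool axes now: [-5.000e-02 -1.000e-02  1.394e+01]  after turn: [-5.000e-02 -1.000e-02  1.394e+01]  turn: [ 0.  0. -0.]
```

>>> send_rows:
  rows: [0,0,0,3,0,0,0,0,0,0,4,0,0,0,0,0,0,3,0,0,0,0,0,0,1.5,0,0,0,0,0,0,1,0,0,0,0,0,0,0.6,0,0,0,0,0,0,0.4,0,0,0,0,0,0,0.2,0,0,0,0,0,0,0.1,0,0,0,0,0,0,0.1,0,0,0,0,0,0,0,0,0,0,0,0,0,0,0,0,0]

```text
time_s: 35.28
eef_pos: [560.3, 174.6, 44.8]
tcp_rot: [0.0, -0.06, 0.998, 0.0]
wrist_force: [0.9, -0.0, -1.4]
opening: 23.1
gripper_force: 30.0
```

>>> send_rows:
  rows: [0,0,0,0.05,0,0,0,0,0,0,0.05,0,0,0,0,0,0,0,0,0,0,0,0,0,0,0,0,0]

```text
time_s: 35.78
eef_pos: [560.4, 174.9, 44.0]
tcp_rot: [0.0, -0.06, 0.998, 0.0]
wrist_force: [-1.3, 0.7, 2.6]
opening: 23.4
gripper_force: 30.0
```

Contact; release and go for the green one.

>>> send_rows:
  rows: [0,0,0,0.03,0,0,0,0,0,0,0,0,0,0,0.3,0,0,0,0,0,0,0.4,0,0,0,0,0,0,0.5,0,0,0,0,0,0,0.5,0,0,0,0,0,0,0.5,0,0,-2,0,0,0,0.5,0,0,-3,0,0,0,0.5,0,0,-5,0,0,0,0.5,0,0,-4,0,0,0]

```text
time_s: 37.02
eef_pos: [560.9, 175.0, 186.9]
tcp_rot: [0.001, -0.06, 0.998, 0.0]
wrist_force: [0.2, 0.2, 0.7]
opening: 46.1
gripper_force: 0.0
```

```bash
python3 look.py green rack 140
```

```text
green rack t 37.275 eef [560.2 174.5 184.1] target [ 554.8 -304.2  140. ]
 shift cm, tool axes now: [  6.28 -47.46   4.41]  after turn: [ -3.05 -47.78   4.41]  turn: [-0.     0.001  0.195]
```

>>> send_rows:
  rows: [0.5,0.6,-3,0,0,0,0,0.5,0.6,-5.5,0,0,0,0,0.5,0.6,-5.5,0,0,0,0,0.5,0.6,-5.5,0,0,0,0,0.5,0.6,-5.5,0,0,0,0,0.5,0.6,-5.5,0,0,0,0,0.5,0.6,-5.5,0,0,0,0,0.5,0.6,-5.5,0,0,0,0,0.5,0.6,-4,0,0,0,0,0.5,0.9,-2,0,0,0,0,0.5,0,0,2,0,0,0.1,0.5,0,0,2,0,0,0.095,0.5,0,0,0,0,0,0,0.5,0,0,0,0,0,0,0.5,0,0,0,0,0,0]

```text
time_s: 39.15
eef_pos: [555.4, -304.3, 144.4]
tcp_rot: [0.001, 0.037, 0.999, -0.0]
wrist_force: [0.2, -0.8, -1.0]
opening: 45.8
gripper_force: 0.0
```

```bash
python3 look.py green rack 43.8
```

```text
0.61 [ 552.  -304.6   62. ]
green rack t 39.4 eef [ 554.9 -304.6  143.8] target [ 554.8 -304.2   43.8]
 shift cm, tool axes now: [ 0.02  0.04 10.  ]  after turn: [ 0.01  0.04 10.  ]  turn: [-0.     0.001  0.   ]
```

>>> send_rows:
  rows: [0.5,0.1,0,1.5,0,0,0,0.5,0,0,3,0,0,0,0.5,0,0,3,0,0,0,0.5,0,0,1.5,0,0,0,0.5,0,0,1,0,0,0,0.5,0,0,0,0,0,0,0.5,0,0,0,0,0,0,0.5,0,0,0,0,0,0]

```text
time_s: 40.4
eef_pos: [554.5, -304.8, 44.5]
tcp_rot: [0.001, 0.037, 0.999, -0.0]
wrist_force: [-0.1, -0.2, -0.0]
opening: 45.9
gripper_force: 0.0
```

>>> send_rows:
  rows: [0,0,0,0,0,0,0,0,0,0,0,0,0,0,0,0,0,0,0,0,0,0,0,0,0,0,0,0,0,0,0,-1,0,0,0,0,0,0,-2,0,0,0,0,0,0,-2,0,0,0,0,0,0,-3,0,0,0,0,0,0,-3,0,0,0,0,0,0,-3,0,0,0]

```text
time_s: 41.65
eef_pos: [554.1, -304.3, 186.2]
tcp_rot: [0.001, 0.037, 0.999, -0.0]
wrist_force: [-0.6, 0.1, -1.2]
opening: 23.1
gripper_force: 30.0
```

```bash
python3 look.py green rest 180
```

```text
green rest t 41.85 eef [ 554.3 -304.5  185. ] target [568.5 111.  180. ]
 shift cm, tool axes now: [ 1.68 41.54  0.45]  after turn: [-6.38 41.08  0.5 ]  turn: [-0.001  0.002 -0.195]
```

>>> send_rows:
  rows: [0,0.2,2,0,0,0,0,0,0.2,4,0,0,0,0,0,0.2,5,0,0,0,0,0,0.2,5,0,0,0,0,0,0.2,5,0,0,0,0,0,0.2,5,0,0,0,0,0,0.2,5,0,0,0,0,0,0.2,4,0,0,0,0,0,0,3,0,0,0,0,0,0,2,0,0,0,0,0,0,1.5,0,0,0,0,0,0,0,0,0,0,-0.1,0,0,0,0,0,0,-0.095,0,0,0,0,0,0,0,0,0,0,0,0,0,0,0,0,0,0,0,0,0]

```text
time_s: 43.85
eef_pos: [568.8, 110.3, 183.4]
tcp_rot: [-0.0, -0.059, 0.998, -0.0]
wrist_force: [-0.3, 0.6, 0.6]
opening: 23.1
gripper_force: 30.0
```

```bash
python3 look.py green rest 44.3
```

```text
green rest t 44.05 eef [568.8 110.6 183.5] target [568.5 111.   44.3]
 shift cm, tool axes now: [ 0.03  0.04 13.92]  after turn: [ 0.03  0.04 13.92]  turn: [-0.  0. -0.]
```

>>> send_rows:
  rows: [0,0,0.05,3,0,0,0,0,0,0,4,0,0,0,0,0,0,3,0,0,0,0,0,0,1.5,0,0,0,0,0,0,1,0,0,0,0,0,0,0.6,0,0,0,0,0,0,0.4,0,0,0,0,0,0,0.2,0,0,0,0,0,0,0.1,0,0,0,0,0,0,0.1,0,0,0,0,0,0,0,0,0,0,0,0,0,0,0,0,0]

```text
time_s: 45.55
eef_pos: [568.8, 111.1, 44.5]
tcp_rot: [0.0, -0.06, 0.998, 0.0]
wrist_force: [0.3, -0.1, -1.1]
opening: 23.5
gripper_force: 30.0
```

>>> send_rows:
  rows: [0,0,0,0.05,0,0,0,0,0,0,0.05,0,0,0,0,0,0,0,0,0,0,0,0,0,0,0,0,0]

```text
time_s: 46.05
eef_pos: [568.9, 111.4, 43.7]
tcp_rot: [0.0, -0.06, 0.998, 0.0]
wrist_force: [-0.7, 1.7, 1.9]
opening: 23.1
gripper_force: 30.0
```

Release, rise and back off so that the wrist camera sees the whole rest.

>>> send_rows:
  rows: [0,0,0,0.03,0,0,0,0,0,0,0,0,0,0,0.3,0,0,0,0,0,0,0.4,0,0,0,0,0,0,0.5,0,0,0,0,0,0,0.5,0,0,0,0,0,0,0.5,0,0,-2,0,0,0,0.5,0,0,-3,0,0,0,0.5,0,0,-5,0,0,0,0.5,0,0,-5,0,0,0,0.5,0,3,-5,0,0,0,0.5,0,4,-3,0,0,0,0.5,3,3,-3,0,0,0,0.5,2,0,0,0,0,0,0.5,0,0,0,0,0,0,0.5,0,0,0,0,0,0,0.5,0,0,0,0,0,0]

```text
time_s: 48.18
eef_pos: [507.7, 203.7, 302.9]
tcp_rot: [-0.0, -0.059, 0.998, -0.0]
wrist_force: [0.1, -0.4, -0.1]
opening: 46.1
gripper_force: 0.0
```

```bash
python3 - <<'E'
from h import *
for i in range(6): w=camera("wrist")
for c in Y:
    p=[REST[0]-np.sin(REST[2])*Y[c],REST[1]+np.cos(REST[2])*Y[c]]
    for n in("wrist","scene"):
        if n=="scene": s=camera("scene")
        for q in spot_point("gouge_"+c,n)[:1]: print(c,n,round(q["confidence"],2),ray(n,q["pixel"],62).round(1),np.round(p,1))
draw("wrist",w,REST,gougemodel((96,32,-32,-96)),(90,20,420,270),2,"pics/a.png")
a=cv2.imread("pics/a.png")[:, :]
b=cv2.resize(s[120:240,110:430,::-1],None,fx=2,fy=2,interpolation=cv2.INTER_CUBIC)
W=max(a.shape[1],b.shape[1]);p=lambda q:cv2.copyMakeBorder(q,0,0,0,W-q.shape[1],cv2.BORDER_CONSTANT)
c=np.vstack([p(a),p(b)]);f=600/c.shape[0];print(c.shape);cv2.imwrite("pics/fin.png",cv2.resize(c,None,fx=f,fy=f))
E
```

```text
blue wrist 0.85 [547.9 306.   62. ] [545.5 301.6]
blue scene 0.89 [565.  293.6  62. ] [545.5 301.6]
red wrist 0.95 [546.8 237.3  62. ] [553.2 238.1]
red scene 0.66 [553.6 235.2  62. ] [553.2 238.1]
yellow wrist 0.65 [554.  177.4  62. ] [560.8 174.5]
yellow scene 0.83 [565.8 164.6  62. ] [560.8 174.5]
green wrist 0.72 [567.9 112.7  62. ] [568.5 111. ]
green scene 0.61 [575.8 102.   62. ] [568.5 111. ]
(740, 660, 3)
```

View pics/fin.png

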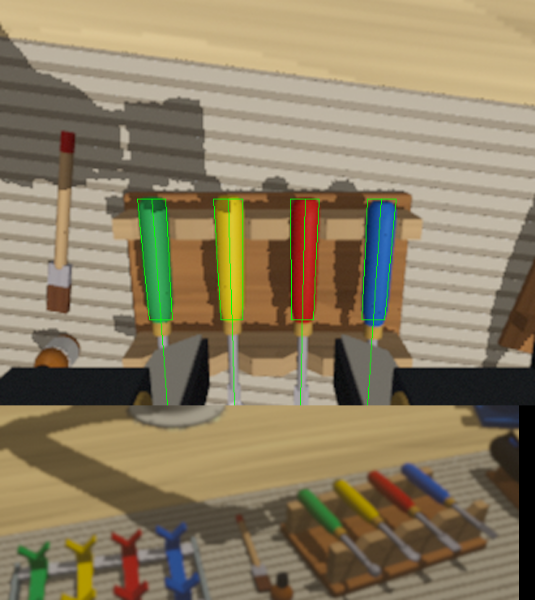

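All four lie in their notches on both rails and line up with the model outlines. Left to right they read blue, red, yellow, green, the same order as the saddles. The gripper is clear, so I am handing in.

```bash
python3 -c "
from plant import *
print(close_job())"
```

```text
the job is handed in; nothing more can be done
None
```

The four gouges now lie in the honing rest in the order blue, red, yellow, green from left to right, as in the store rack; the last pictures show each in its notches on both rails, and the job was handed in about 49 s into the 112 s allowed.

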